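# Bring the yellow-lid jar of zip pulls round to the arrow

### The job

Turn the rotary jar stand, by gently pushing on one of its three blue push arms with a fingertip, until the jar with the yellow lid stands squarely in line with the arrow on the base's white tongue, and leave it there at rest. Turn it slowly, do not pinch it, do not touch, lift or tip its jars, and leave the other things on the table where they are.

Things in the scene. Friction and masses are not known exactly. Their poses are not given: they have to be found in the camera images.
- stand: fixed base of the rotary jar stand: dark steel disc 170 mm in diameter, 12 mm high, with a white tongue 40 mm wide and 10 mm high that carries a black arrow and reaches out from under the wheel to 190 mm from the axis. Origin: on the table, on the wheel's vertical axis; the arrow points outwards along its -x axis.
- pick_spot (a point): the place of the arrow on the stand's base: 100 mm from the wheel's axis along the tongue, where a jar's centre is when it stands squarely at the arrow; 12 mm above the table.
- arrow_tip (a point): outer end of the black arrow, on the tongue, 175 mm from the wheel's axis, 11 mm above the table.
- wheel (a joint): turn of the wheel (wooden disc with three aluminium cups 120 degrees apart, 70 mm in diameter, rims 34 mm high, centres 100 mm from the axis), rad, 0 at the start, growing counter-clockwise from above; no stops, turns both ways. About 1.5 N on an arm 100 mm from the axis moves it; friction stops it almost at once when the push ends.
- push_arm0 (a point): point on the middle of a push arm, 100 mm from the wheel's axis, 117 mm above the table. The arms are straight level radial blue bars, 16 mm wide and 18 mm tall (underside 108 mm, top 126 mm above the table), above the jars, one midway between each two cups, with a round orange end 22 mm in diameter centred 131 mm from the axis. The wheel reaches 142 mm from its axis.
- push_arm1 (a point): the same point on the next push arm, 120 degrees counter-clockwise from push_arm0. The hub that carries the arms is 40 mm in diameter, its top 129 mm above the table.
- push_arm2 (a point): the same point on the third push arm, 120 degrees counter-clockwise from push_arm1.
- jar_yellow: clear screw-lid jar of zip pulls, 56 mm diameter, 70 mm tall, with a yellow lid; loose, standing in one of the wheel's three cups (which one varies), its foot 22 mm and its lid top 92 mm above the table. Origin: centre of its underside; z up.
- jar_green: clear screw-lid jar of zip pulls, 56 mm diameter, 70 mm tall, with a green lid; loose, standing in one of the wheel's three cups (which one varies), its foot 22 mm and its lid top 92 mm above the table. Origin: centre of its underside; z up.
- jar_red: clear screw-lid jar of zip pulls, 56 mm diameter, 70 mm tall, with a red lid; loose, standing in one of the wheel's three cups (which one varies), its foot 22 mm and its lid top 92 mm above the table. Origin: centre of its underside; z up.
- thread_spool: loose blue thread spool, 40 mm diameter, 50 mm tall, upright beside the stand, on the side away from the arrow; leave it. Origin: centre of its underside.
- tape_tin: loose brass tin with a red lid, 62 mm diameter, 40 mm tall, beside the stand, on the side away from the arrow; leave it. Origin: centre of its underside.
- big_jar: loose larger clear jar with a red lid, 84 mm diameter, 120 mm tall, on the table to the left; leave it. Origin: centre of its underside.
- screwdriver: loose screwdriver with an orange handle lying on the table to the left, 200 mm long, 26 mm thick; leave it. Origin: under its middle; x towards the tip.
- hammer: loose wooden-handled hammer lying on the table to the right, 260 mm long, 26 mm thick; leave it. Origin: under its middle; x towards the head.
- cup: loose white mug, 80 mm diameter, 90 mm tall, on the table to the right; leave it. Origin: centre of its underside.
There are look-alikes about, which are no part of the job. Leave any brown or pink look-alike of the jar_red alone.

How it is judged:
By the outcome, as a careful person would: the job done as asked, in the order asked, and still so for the second after the job is handed in, with the robot touching nothing.
It also fails if it takes over 58 s, if anything falls off the work surface, if the arm or the gripper's body presses on something with over 40 N, if the wrist force passes 120 N, or if a joint passes its speed limit or range.

### The arm

A 6-joint arm with a two-finger parallel gripper is mounted at the origin on the work surface. World frame = base frame: x ahead of the robot, y to its left, z up, the work surface at z = 0. Lengths are in m, angles in rad, forces in N, time in s.
With the tool pointing down it reaches from about 0.225 to 0.875 m from the base axis. Payload 3.4 kg.
Tool frame: the origin (TCP) lies on the centre line of the jaws, within the pads' length; the fingertips stand 14 mm ahead of it and the grasp point (between the pads) lies 5 mm behind it; z points along the fingers, y is the line along which they close (so a half turn about z gives the same grasp; the last joint's range is limited). The gripper opens to 85 mm and grips with 20 to 120 N. Pads are 22 mm wide; open, the fingers measure 114 mm over their backs; the gripper's body (76 mm by 85 mm) begins 54 mm behind the grasp point. The pads swing forward as they close: fully open they stand 13 mm farther back than shut.
Start: joints at [-1.232, 0.276, 1.505, -0, 1.361, -0.121], TCP at [0.255, -0.515, 0.222] pointing down, gripper open.
Joint ranges: [-2.89, 2.89], [-0.75, 2.08], [0.22, 2.7], [-1.18, 4.32], [0.11, 2.71], [-2.7, 2.7]. Speed limits (rad/s): [2.57, 2.57, 3.14, 3.14, 3.14, 3.14].

### API

Orientations are given as a unit quaternion [w, x, y, z].
In Python, from rig import manip, eyes gives the robot as it stands.
- The arm moves only by the shell command python3 -m creep 'ROWS' [FORCE]. ROWS is JSON, a list of rows, each a list of 5 numbers: the opening, from 0 (shut) to 1 (fully open), then the shift along the tool's x, y, z normalised to -1 to 1, where 1 is 0.5 m, then the turn about the tool's z normalised to -1 to 1, where 1 is 360 degrees. In form: [[fingers, dx, dy, dz, spin], ...]. A call has 1 to 10 rows; each row is the pose to reach, as a shift and turn from the pose commanded when the call began, along the tool's axes at that moment, turning the shorter way round; what a row does not reach only later rows make up. A row lasts 1/10 s, in which the tool goes at most 50 mm and 8.59 degrees, less where a joint would pass 70% of its speed; a pose out of reach is approached as far as the arm can. A call with a number of a shift or a turn outside -1 to 1 is refused whole. A call with a gripper value outside its range is refused whole. The fingers move at their own pace and stop on an object; FORCE is the grip in N (left out, the last holds). Time passes only in rows, so rows that repeat a pose let the fingers close. It gives the time, the measured TCP pose, the force, the opening and the grip force at its end, in the units of the state.
- manip.get_state(): the state, without advancing time (a new reading comes with each control period).
- eyes.get_image(name): name is "scene" or "top" or "wrist"; returns a dict with "frame" (384x512x3 uint8, red, green, blue), "fx", "fy", "cx", "cy" (pixels), "R" (3x3) and "t" (3): a world point X has camera coordinates R X + t. Camera axes: x right, y down, z forward; pixel columns grow to the right and rows downward; lengths in m; the calibration is good to about 2 mm. A picture is of the moment at which its call begins. There is no depth.
- manip.sign_off(): hands the job in; it is judged then, once.
Trained networks look in the newest picture that a camera, given by its name, has taken for a name from the list of things; names that differ only in an ending like _2 or _b are one class to them, and where a whole thing is asked for, a point or a joint stands for the part that bears it (a point fixed in the world has none). Each returns a list of dicts, best first, with "confidence" (0 to 1); they miss things now and then, are a little off and sometimes report something else, mostly with a low value. They report only what shows in the picture. A call takes as long as a camera call. They do not tell look-alikes from the thing itself.
- eyes.regions_of(camera, label): "mask" (384x512 bool, what is visible of it) and "bbox" ([left, top, right, bottom] in pixels, round what is visible of it).
- eyes.place_of(camera, label): "centre" ([column, row] in pixels: a listed point, or the origin of a listed thing).
The state is a dict: "clock": time; "qpos": joint angles; "qd": joint speeds; "effort": joint torques, N m; "position": TCP position; "ee_rot": TCP orientation; "contact_force": force on the tool from outside, world axes, zero at the start; "moment": the same for the moment, N m; "width": finger opening in m; "gripper_force": force on a finger pad.
Only numpy, scipy, OpenCV 4.12 (cv2) and the standard library are available. Lean on these libraries where they do the work, as an engineer would, in place of code of your own. Each camera call takes 0.05 s, during which the arm holds its last target. There are 200 camera calls.

## Working session

There is one attempt and no reset: what is moved stays moved. The work goes in short steps, Python scripts to look and compute and a shell command to move; the robot and the scene stay as the last step left them, time stands still between calls to the robot, and variables do not carry over. Pictures are saved under pics/ and viewed, at most 13 in all, crops included, and the job is handed in when it is done.

```bash
mkdir -p pics; cat > h.py <<'E'
import numpy as np, cv2
from rig import manip, eyes
def ray(im,p,z):
    d=im["R"].T@np.array([(p[0]-im["cx"])/im["fx"],(p[1]-im["cy"])/im["fy"],1.]); c=-im["R"].T@im["t"]
    return (c+d*(z-c[2])/d[2])
def proj(im,X):
    q=im["R"]@np.array(X)+im["t"]; return np.array([im["fx"]*q[0]/q[2]+im["cx"],im["fy"]*q[1]/q[2]+im["cy"]])
E
python3 - <<'E'
from h import *
ims={n:eyes.get_image(n) for n in("top","scene")}
for n in ims: cv2.imwrite(f"pics/{n}0.png",ims[n]["frame"][:,:,::-1])
for n in ims:
  print(n,"cam",-ims[n]["R"].T@ims[n]["t"])
  for l,z in [("stand",0),("pick_spot",.012),("arrow_tip",.011),("push_arm0",.117),("jar_yellow",.022),("jar_green",.022),("jar_red",.022),("big_jar",0),("thread_spool",0),("tape_tin",0)]:
    for r in eyes.place_of(n,l)[:4]: print(l,np.round(r["centre"]),round(r["confidence"],2),ray(ims[n],r["centre"],z).round(3)[:2])
print(manip.get_state())
E
```

```text
top cam [ 0.25809354 -0.01746651  1.45520972]
pick_spot [253. 207.] 0.86 [ 0.506 -0.011]
arrow_tip [263. 220.] 0.69 [ 0.462 -0.046]
push_arm0 [196. 185.] 0.98 [0.557 0.174]
push_arm0 [238. 151.] 0.88 [0.674 0.043]
push_arm0 [250. 200.] 0.81 [ 0.511 -0.002]
jar_yellow [220. 211.] 0.81 [0.487 0.102]
jar_green [261. 181.] 0.84 [ 0.597 -0.037]
jar_red [235. 133.] 0.78 [0.773 0.059]
jar_red [212. 163.] 0.68 [0.66  0.135]
jar_red [170. 200.] 0.49 [0.522 0.276]
big_jar [125. 195.] 0.59 [0.541 0.439]
thread_spool [180. 158.] 0.5 [0.681 0.255]
thread_spool [221. 210.] 0.23 [0.493 0.099]
tape_tin [197. 143.] 0.71 [0.739 0.196]
scene cam [1.12570978 0.73401412 1.16162981]
pick_spot [268. 202.] 0.87 [ 0.506 -0.002]
arrow_tip [267. 189.] 0.95 [ 0.471 -0.051]
arrow_tip [268. 200.] 0.26 [ 0.501 -0.009]
push_arm0 [289. 224.] 0.75 [0.565 0.165]
push_arm0 [232. 212.] 0.65 [0.669 0.032]
push_arm0 [270. 182.] 0.61 [0.506 0.005]
jar_yellow [294. 216.] 0.59 [0.48  0.098]
jar_green [237. 208.] 0.78 [ 0.604 -0.037]
jar_red [207. 262.] 0.94 [0.794 0.077]
jar_red [321. 271.] 0.82 [0.549 0.298]
jar_red [260. 2
[... 167 characters left out ...]
56 [0.745 0.206]
{'clock': 1.1, 'qpos': array([-1.23199007e+00,  2.75860022e-01,  1.50490875e+00, -1.35119787e-05,
        1.36069735e+00, -1.20999798e-01]), 'qd': array([ 0.00102692,  0.00016734, -0.00053075, -0.00019659, -0.00169143,
       -0.00044593]), 'effort': array([-1.61818753e-03, -4.16672409e+01, -2.46103173e+01, -3.46051784e-04,
        3.30471375e-04, -3.74241395e-06]), 'position': array([ 0.25516981, -0.51530912,  0.22164734]), 'ee_rot': array([6.36070871e-05, 9.73688175e-01, 2.27884475e-01, 3.07639398e-07]), 'contact_force': array([0.03211287, 0.40101686, 0.16536343]), 'moment': array([-0.0188534 ,  0.01760129,  0.0485571 ]), 'gripper_force': 0.0, 'width': 0.08533619569109376}
```

View pics/top0.png

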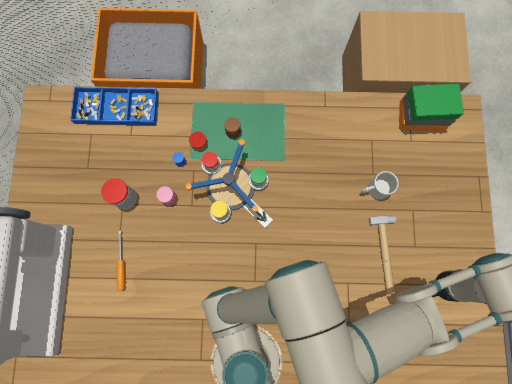

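View pics/scene0.png

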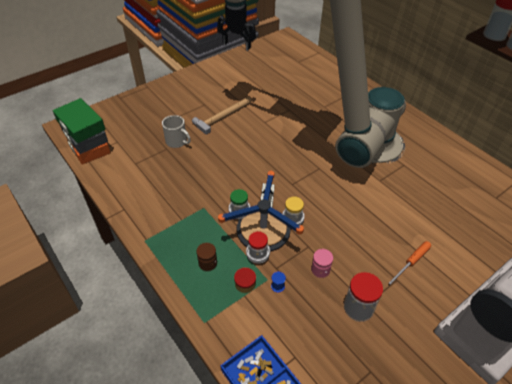

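The top view shows the stand's hub near (230,180), with the yellow lid at (220,210) and the arrow tongue running to (263,218). One arm lies over the tongue. The scene view agrees: yellow at (294,205), green at (239,197) and red at (258,240). I'll fit the axis and angles from both views.

```bash
cat >> h.py <<'E'
from scipy.optimize import least_squares
def fit(cams=("top","scene"),axis=None,guess=None,n=1):
    """axis (x,y), arrow angle and yellow jar angle (deg) from network pixels"""
    obs=[]
    for c in cams:
        im=eyes.get_image(c)
        for l in("stand","pick_spot","arrow_tip","push_arm0","jar_yellow","jar_green","jar_red"):
            for r in eyes.place_of(c,l)[:6]: obs.append((im,l,np.array(r["centre"])))
    def pts(v,l):
        x,y,a,w=v; P=lambda t,r,z:[x+r*np.cos(t),y+r*np.sin(t),z]; k=2*np.pi/3
        if l=="stand": return [P(0,0,0)]
        if l=="pick_spot": return [P(a,.1,.012)]
        if l=="arrow_tip": return [P(a,.175,.011)]
        if l=="push_arm0": return [P(w+k/2+i*k,.1,.117) for i in range(3)]
        return [P(w+{"jar_yellow":0,"jar_green":1,"jar_red":2}[l]*k,.1,.022)]
    def f(v):
        o=[]
        for im,l,p in obs:
            e=min(((proj(im,X)-p for X in pts(v,l))),key=np.linalg.norm)
            o+=list(e) if True else []
        return np.array(o)
    s=least_squares(f,guess,loss="cauchy",f_scale=1.,x_scale=[.01,.01,.1,.1])
    x,y,a,w=s.x; print("axis",x.round(4),y.round(4),"arrow",np.degrees(a).round(1),"yellow",np.degrees(w).round(1),"togo",np.degrees((a-w+np.pi)%(2*np.pi)-np.pi).round(1))
    print("res",np.abs(s.fun).reshape(-1,2).max(1).round(1))
    return s.x
E
python3 - <<'E'
from h import *
d=np.radians
for c in(("top","scene"),("top",),("scene",)): x,y,a,w=fit(c,guess=[.58,.069,d(-135),d(163)])
x,y,a,w=fit(guess=[.58,.069,d(-135),d(163)])
al=w+np.pi/3; psi=al+np.pi
r,off=.1,.045
p=np.array([x+r*np.cos(al)+off*np.sin(al), y+r*np.sin(al)-off*np.cos(al)])
s=manip.get_state(); D=p-s["position"][:2]; q=s["ee_rot"]; ps=2*np.arctan2(q[2],q[1])
X=np.array([np.cos(ps),np.sin(ps)]);Y=np.array([np.sin(ps),-np.cos(ps)])
print("target",p,"dx,dy norm",D@X/.5,D@Y/.5,"spin",-((psi-ps+np.pi)%(2*np.pi)-np.pi)/(2*np.pi),"psi0",np.degrees(ps))
E
```

```text
axis 0.5784 0.0703 arrow -132.6 yellow 160.5 togo 66.9
res [33.   0.4  1.1  4.4  3.1  1.7  2.1 19.3  0.7 32.2 45.4 30.3  2.4  0.5
  2.1  3.5  9.6  2.1  4.3 52.5 62.6  3.4]
axis 0.5794 0.0737 arrow -130.3 yellow 162.3 togo 67.5
res [ 1.  29.1  0.6  1.   0.8  3.3  0.5  2.  41.8 34.1]
axis 0.5841 0.0638 arrow -136.1 yellow 164.8 togo 59.1
res [ 23.5   1.2   3.8   3.4   2.6   2.9   5.2  60.5   0.2  51.2  63.    3.5
 153. ]
axis 0.5839 0.0705 arrow -131.7 yellow 159.9 togo 68.4
res [ 2.4 54.7  0.6  0.3  5.9  3.   1.   2.  26.1 47.  29.   0.5  3.1  1.3
  2.3  0.2  0.3  3.2  0.6 47.8 64.9  2.6]
target [0.47835813 0.04086554] dx,dy norm 0.8936732222749956 -0.7987068872581007 spin -0.03769884434386477 psi0 26.34598621049185
```

```bash
python3 -m creep '[[0,0.09,-0.08,0,0],[0,0.18,-0.16,0,-0.01],[0,0.27,-0.24,0,-0.02],[0,0.36,-0.32,0,-0.03],[0,0.45,-0.4,0,-0.04],[0,0.54,-0.48,0,-0.045],[0,0.63,-0.56,0,-0.045],[0,0.72,-0.64,0,-0.045],[0,0.81,-0.72,0,-0.045],[0,0.89,-0.8,0,-0.045]]' 20
```

```text
clock: 4.5
position: [0.4422, -0.0495, 0.222]
ee_rot: [0.001, 0.932, 0.363, 0.001]
contact_force: [0.3, -0.7, -0.4]
width: -0.0
gripper_force: 0.0
```

```bash
python3 - <<'E'
from h import *
for n in("top","wrist"):
  im=eyes.get_image(n); f=im["frame"][:,:,::-1]
  if n=="top": f=cv2.resize(f[110:250,150:310],None,fx=4,fy=4,interpolation=cv2.INTER_CUBIC)
  cv2.imwrite(f"pics/{n}1.png",f)
  hsv=cv2.cvtColor(im["frame"],cv2.COLOR_RGB2HSV)
  if n=="top":
    for nm,lo,hi,z in(("yellow",(22,150,120),(34,255,255),.092),("green",(50,120,60),(80,255,255),.092),("orange",(8,150,150),(19,255,255),.117),("blue",(100,150,60),(125,255,255),.117)):
      m=cv2.inRange(hsv,lo,hi); k,_,st,c=cv2.connectedComponentsWithStats(m)
      for i in range(1,k):
        if st[i,4]>8 and 150<c[i][0]<310 and 110<c[i][1]<250: print(nm,st[i,4],c[i].round(1),ray(im,c[i],z).round(4))
print(manip.get_state()["position"],manip.get_state()["ee_rot"],manip.get_state()["clock"])
E
```

```text
yellow 210 [218.4 208.9] [0.4834 0.1016 0.092 ]
orange 23 [241.6 141.3] [0.7093 0.0308 0.117 ]
orange 25 [187.3 186.1] [0.5523 0.2035 0.117 ]
blue 115 [235.3 158.4] [0.6496 0.0501 0.117 ]
blue 122 [178.6 159. ] [0.6434 0.237  0.117 ]
blue 131 [206.4 183.1] [0.5636 0.1416 0.117 ]
blue 36 [234.4 186.2] [0.5554 0.0499 0.117 ]
[ 0.44302958 -0.04562633  0.22183191] [-0.00110411  0.93035534  0.36665503  0.00134528] 4.6
```

View pics/top1.png

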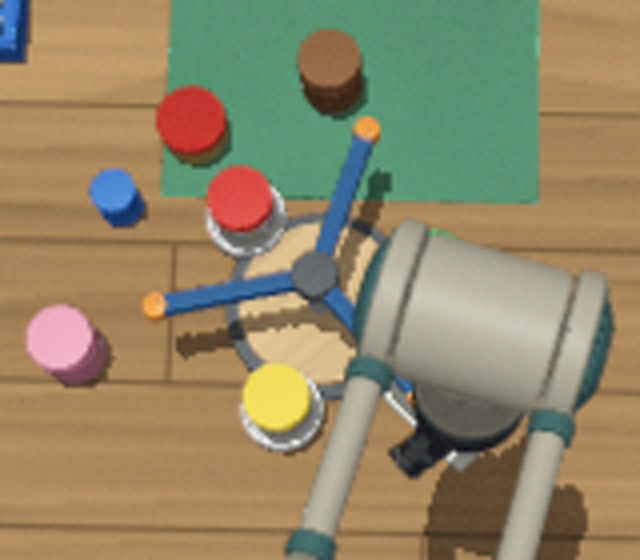

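View pics/wrist1.png

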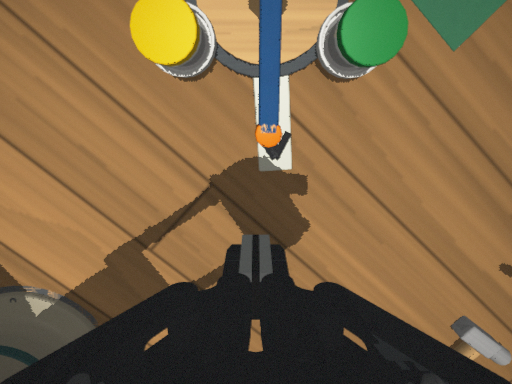

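Top crop: the arm hides the tongue, with the hub at full-frame pixel (228.8,178.5) and yellow at (218.4,208.9). Wrist view: orange end at (268,133), yellow lid (165,30), green lid (373,30), and the white tongue from about (271,78) to (275,170).

```bash
python3 - <<'E'
from h import *
im=eyes.get_image("wrist"); t=eyes.get_image("top")
hsv=cv2.cvtColor(im["frame"],cv2.COLOR_RGB2HSV)
W=lambda p,z:ray(im,p,z)[:2]
O=W((268,133),.117);Yl=W((165,30),.092);G=W((373,30),.092)
e=[W(p,.010) for p in((259,170),(291,169),(255,92),(287,92))]
print("orange",O,"yl",Yl,"gr",G,"tongue end",e[0],e[1],np.linalg.norm(e[0]-e[1]))
H=ray(t,(228.8,178.5),.129)[:2];print("hub top",H)
d1=(e[2]-e[0]);d2=e[3]-e[1];print("tongue dir",[np.degrees(np.arctan2(-d[1],-d[0])) for d in(d1,d2)])
# fit axis + wheel angle to measured points
M=[(O,.131,60),(Yl,.1,0),(G,.1,120)]
T=[(np.array([.7093,.0308]),.131,180),(np.array([.5523,.2035]),.131,-60),(np.array([.4834,.1016]),.1,0),(H,0,0)]
def f(v,M): return np.concatenate([v[:2]+r*np.array([np.cos(v[2]+np.radians(a)),np.sin(v[2]+np.radians(a))])-p for p,r,a in M])
for nm,m in(("wrist",M),("top",T),("both",M+T)):
  s=least_squares(f,[.58,.07,np.radians(162)],args=(m,));x,y,w=s.x;print(nm,s.x[:2],np.degrees(w),(s.fun*1000).round(1))
  E=(e[0]+e[1])/2-s.x[:2];print(" arrow",np.degrees(np.arctan2(E[1],E[0])),np.linalg.norm(E))
al=w+np.pi/3; st=manip.get_state(); q=st["ee_rot"]; ps=2*np.arctan2(q[2],q[1])
p=np.array([x+.1*np.cos(al)+.04*np.sin(al), y+.1*np.sin(al)-.04*np.cos(al)]);D=p-st["position"][:2]
print("arm",np.degrees(al)+180-360,"psi",np.degrees(ps),"target",p,"norm",D@[np.cos(ps),np.sin(ps)]/.5,D@[np.sin(ps),-np.cos(ps)]/.5,st["position"])
E
```

```text
orange [ 0.48280496 -0.02312325] yl [0.48406043 0.09292716] gr [ 0.59956567 -0.03109125] tongue end [ 0.43605654 -0.05834019] [ 0.46312465 -0.08554775] 0.03837881954972394
hub top [0.57782419 0.06837129]
tongue dir [np.float64(-133.95599097087418), np.float64(-132.13418880158582)]
wrist [0.57859042 0.06527564] 162.8552346116999 [-0.2 -0.7 -1.   1.8  1.3 -1.1]
 arrow -133.23149858199125 0.18833527283656976
top [0.58032596 0.07142549] 162.35082444924896 [-4.1  0.9  0.  -4.1  1.6  0.1  2.5  3.1]
 arrow -132.3609796386891 0.19402715214610533
both [0.57973508 0.06877192] 162.81565762014714 [ 0.8  2.9  0.1  5.4  2.4  2.4 -4.4 -0.7 -1.6 -7.   0.8 -3.3  1.9  0.4]
 arrow -132.76493875754946 0.19167302133285438
arm 42.815657620147135 psi 42.76130094089531 target [0.47919499 0.03014951] norm 0.16449601296781052 -0.06742568121294759 [ 0.44169863 -0.050444    0.22162789]
```

```bash
python3 -m creep '[[0,0.08,-0.065,0,0],[0,0.16,-0.065,0,0],[0,0.16,-0.065,0.05,0],[0,0.16,-0.065,0.1,0],[0,0.16,-0.065,0.14,0],[0,0.16,-0.065,0.18,0],[0,0.16,-0.065,0.2,0],[0,0.16,-0.065,0.21,0],[0,0.16,-0.065,0.21,0],[0,0.16,-0.065,0.21,0]]'
python3 - <<'E'
from h import *
im=eyes.get_image("wrist"); cv2.imwrite("pics/w2.png",im["frame"][:,:,::-1]); s=manip.get_state(); print(s["position"],s["contact_force"])
E
```

```text
clock: 5.7
position: [0.4793, 0.0261, 0.1174]
ee_rot: [0.0, 0.932, 0.362, 0.001]
contact_force: [0.0, 0.5, 0.6]
width: -0.0002
gripper_force: 0.0
[0.47939282 0.02625141 0.11749751] [ 0.21976777 -0.13537132  0.49591633]
```

View pics/w2.png

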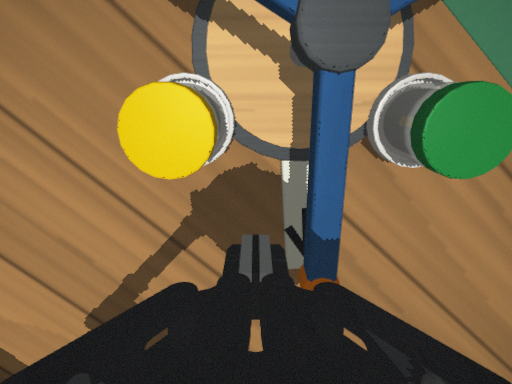

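The wrist view shows the shut fingertips at (257,240) beside the bar, whose left edge is at x≈313. That leaves a gap of about 18 mm, so I'll approach gently.

```bash
python3 -m creep '[[0,0,0.006,0,0],[0,0,0.012,0,0],[0,0,0.018,0,0],[0,0,0.024,0,0],[0,0,0.028,0,0],[0,0,0.031,0,0],[0,0,0.034,0,0],[0,0,0.037,0,0],[0,0,0.04,0,0],[0,0,0.04,0,0]]'
```

```text
clock: 6.75
position: [0.4923, 0.0118, 0.1166]
ee_rot: [0.0, 0.932, 0.363, 0.0]
contact_force: [-0.3, -0.1, -0.3]
width: -0.0
gripper_force: 0.0
```

```bash
python3 -m creep '[[0,-0.0007,0.0042,0,-0.0033],[0,-0.0013,0.0084,0,-0.0067],[0,-0.0018,0.0126,0,-0.01],[0,-0.0022,0.0168,0,-0.0133],[0,-0.0025,0.0211,0,-0.0167],[0,-0.0027,0.0254,0,-0.02],[0,-0.0028,0.0296,0,-0.0233],[0,-0.0029,0.0339,0,-0.0267],[0,-0.0028,0.0381,0,-0.03],[0,-0.0027,0.0423,0,-0.0333]]'
```

```text
clock: 7.75
position: [0.5055, -0.0047, 0.1166]
ee_rot: [0.0, 0.888, 0.459, 0.0]
contact_force: [0.3, 0.8, 0.3]
width: -0.0001
gripper_force: 0.0
```

```bash
cat >> h.py <<'E'
AX=np.array([.579,.0665]); ARROW=-133.
def arms():
    """wheel angle (of yellow, deg) from orange arm ends and lids in the top view"""
    im=eyes.get_image("top"); hsv=cv2.cvtColor(im["frame"],cv2.COLOR_RGB2HSV); H=ray(im,(228.8,178.5),.129)[:2]
    for nm,lo,hi,z,r0 in(("yellow",(22,150,120),(34,255,255),.092,.1),("green",(50,150,60),(80,255,255),.092,.1),("orange",(8,150,150),(19,255,255),.117,.131)):
        k,_,st,c=cv2.connectedComponentsWithStats(cv2.inRange(hsv,lo,hi))
        for i in range(1,k):
            p=ray(im,c[i],z)[:2]; e=p-H
            if st[i,4]>8 and abs(np.hypot(*e)-r0)<.025: print(nm,st[i,4],c[i].round(1),"r",np.hypot(*e).round(3),"ang",np.degrees(np.arctan2(e[1],e[0])).round(1))
    s=manip.get_state(); q=s["ee_rot"]; ps=2*np.arctan2(q[2],q[1]); e=s["position"][:2]-AX
    print("psi",np.degrees(ps).round(1),"tool xy from axis",e@[np.cos(ps),np.sin(ps)],e@[np.sin(ps),-np.cos(ps)],"F",s["contact_force"].round(2))
E
python3 -c "
from h import *
arms()"
```

```text
yellow 49 [213.2 207.1] r 0.102 ang 150.3
yellow 22 [224.9 210.8] r 0.101 ang 173.4
orange 23 [241.6 141.3] r 0.137 ang -15.9
orange 27 [187.4 186.4] r 0.137 ang 101.1
psi 54.6 tool xy from axis -0.10058144494571092 -0.01827638589692658 F [ 0.33  0.05 -0.31]
```

```bash
python3 -c "
from h import *
a=eyes.get_image('wrist')['frame'];im=eyes.get_image('scene');b=cv2.resize(im['frame'][150:300,180:350],None,fx=2.56,fy=2.56,interpolation=cv2.INTER_CUBIC)
c=np.hstack([cv2.resize(a,(440,330)),cv2.resize(b,(360,330))]);cv2.imwrite('pics/w3.png',c[:,:,::-1])"
```

```text
(no output)
```

View pics/w3.png

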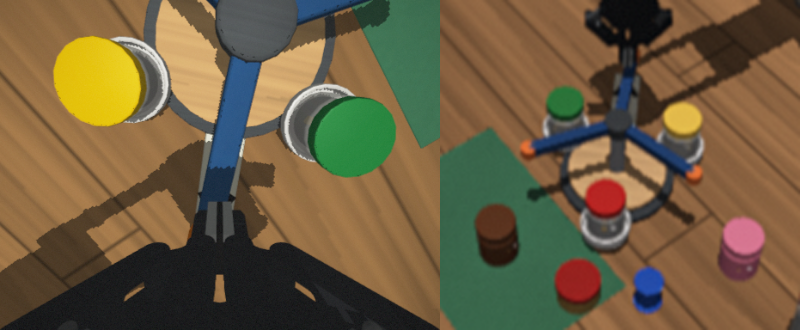

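```bash
python3 -c "
from h import *
w=eyes.get_image('wrist');im=eyes.get_image('scene');s=manip.get_state();p=s['position']
for n,c in(('w',w),('s',im)):
  print(n,'tcp',proj(c,p),'tip',proj(c,p-[0,0,.014]),'cam',-c['R'].T@c['t'])
  a=np.radians(-137.2);u=np.array([np.cos(a),np.sin(a)])
  print('bar r.05,.1,.131',[proj(c,[*(AX+r*u),.126]).round() for r in(.05,.1,.131)])
b=cv2.resize(im['frame'][150:215,225:310],None,fx=8,fy=8,interpolation=cv2.INTER_CUBIC);cv2.imwrite('pics/s4.png',b[:,:,::-1])"
```

```text
w tcp [254.15644261 241.51754607] tip [254.25326086 230.29227273] cam [0.55161125 0.05910257 0.26814457]
bar r.05,.1,.131 [array([273., 150.]), array([251., 245.]), array([240., 296.])]
s tcp [268.07151434 180.20485539] tip [267.95556503 183.22624719] cam [1.12570978 0.73401412 1.16162981]
bar r.05,.1,.131 [array([266., 191.]), array([269., 179.]), array([270., 172.])]
```

View pics/s4.png

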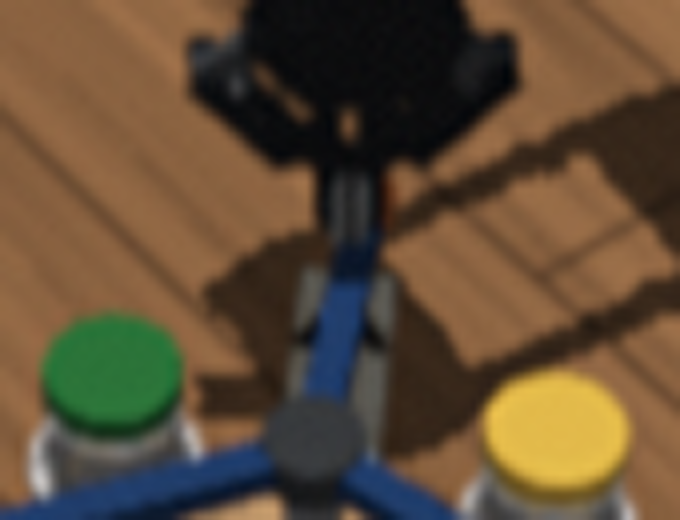

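```bash
python3 -c "
from h import *
w=eyes.get_image('wrist')['frame'];b=cv2.resize(w[150:300,180:350],None,fx=4,fy=4,interpolation=cv2.INTER_CUBIC)
b=cv2.convertScaleAbs(b,alpha=1.8,beta=30)
cv2.imwrite('pics/w4.png',b[:,:,::-1])"
```

```text
(no output)
```

View pics/w4.png

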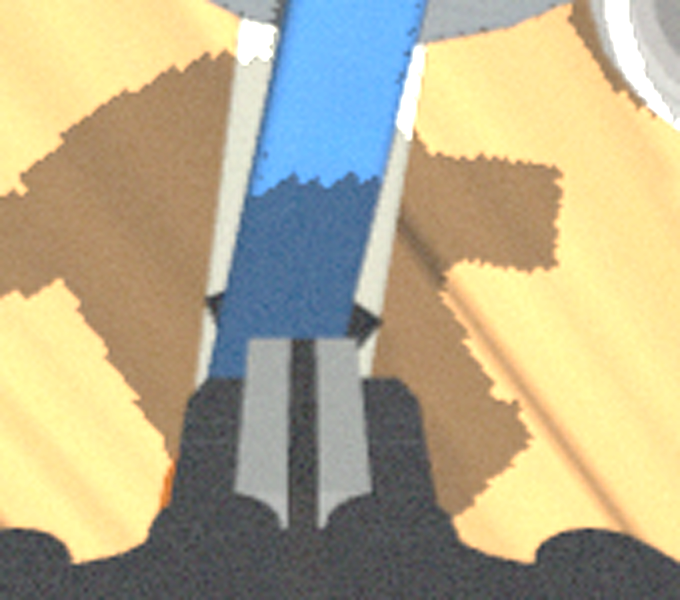

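The fingertips, with their near edge at crop row 338, cover the bar. They have passed over its top without touching it, so I'll check the real height against the known 16 mm bar width and 40 mm tongue width.

```bash
python3 -c "
from h import *
w=eyes.get_image('wrist');s=manip.get_state();p=s['position'];print(p,s['ee_rot'],s['width'],w['fx'])
c=-w['R'].T@w['t']
u=np.array([np.cos(np.radians(42.8)),np.sin(np.radians(42.8))]);n=np.array([u[1],-u[0]])
def wd(a,b,z): return (ray(w,b,z)-ray(w,a,z))[:2]@n
for row in (100,250):
  l=180+np.interp(row,[0,380],[288,210])/4; r=180+np.interp(row,[0,338],[427,350])/4
  print('bar',[(z,round(wd((l,150+row/4),(r,150+row/4),z)*1000,1)) for z in(.1,.11,.126)])
print('tongue',wd((180+222/4,150+200/4),(180+388/4,150+200/4),.01)*1000)
ps=np.radians(54.6);X=np.array([np.cos(ps),np.sin(ps),0])
for z in(.1,.11,.12,.13,.14):
  for o in (0,.011): print(z,o,proj(w,np.r_[p[:2],z]+o*X).round(1))
# pad-pair width in px at tip: 248..360 /4 = 28px
d=c-np.r_[p[:2],.12];print('cam depth of tcp',(w['R']@np.r_[p[:2],.12]+w['t'])[2])
"
```

```text
[ 0.5052941  -0.00450475  0.11658327] [-3.62346836e-06  8.88868485e-01  4.58162431e-01 -5.35530686e-05] 1.1806177795279308e-05 311.94452934999055
bar [(0.1, np.float64(18.7)), (0.11, np.float64(17.6)), (0.126, np.float64(15.8))]
bar [(0.1, np.float64(19.0)), (0.11, np.float64(17.8)), (0.126, np.float64(16.0))]
tongue 35.741014773993484
0.1 0 [254.6 228.4]
0.1 0.011 [254.5 211.1]
0.11 0 [254.5 236. ]
0.11 0.011 [254.5 217.9]
0.12 0 [254.5 244.5]
0.12 0.011 [254.4 225.5]
0.13 0 [254.4 254.1]
0.13 0.011 [254.3 234.1]
0.14 0 [254.3 264.9]
0.14 0.011 [254.3 243.8]
cam depth of tcp 0.16517048620212657
```

The fingertips really end at about z = 0.131, roughly 15 mm above the TCP. I'll back off to the yellow side and lower by about 25 mm, where no jar stands beneath.

```bash
python3 -m creep '[[0,0.008,-0.03,0,0.01],[0,0.016,-0.06,0,0.02],[0,0.022,-0.082,0,0.033],[0,0.022,-0.082,0,0.033],[0,0.022,-0.082,0.01,0.033],[0,0.022,-0.082,0.02,0.033],[0,0.022,-0.082,0.03,0.033],[0,0.022,-0.082,0.04,0.033],[0,0.022,-0.082,0.049,0.033],[0,0.022,-0.082,0.049,0.033]]'
python3 -m creep '[[0,0,0.003,0,0],[0,0,0.006,0,0],[0,0,0.009,0,0],[0,0,0.012,0,0],[0,0,0.015,0,0],[0,0,0.018,0,0],[0,0,0.021,0,0],[0,0,0.024,0,0],[0,0,0.027,0,0],[0,0,0.03,0,0]]'
python3 -c "
from h import *
arms()
w=eyes.get_image('wrist')['frame'];b=cv2.resize(w[100:300,130:400],None,fx=2.5,fy=2.5);cv2.imwrite('pics/w5.png',b[:,:,::-1])"
```

```text
clock: 9.1
position: [0.4779, 0.0281, 0.0912]
ee_rot: [-0.0, 0.932, 0.364, -0.001]
contact_force: [0.2, -0.1, 0.3]
width: -0.0003
gripper_force: 0.0
clock: 10.1
position: [0.4886, 0.017, 0.0921]
ee_rot: [0.0, 0.932, 0.364, -0.0]
contact_force: [-0.1, 0.7, -0.1]
width: 0.0002
gripper_force: 0.0
yellow 104 [221.8 209.8] r 0.099 ang 167.4
orange 23 [241.6 141.3] r 0.137 ang -15.9
orange 25 [187.3 186.1] r 0.137 ang 100.7
psi 42.7 tool xy from axis -0.09988124524017933 -0.0245556393212173 F [-0.58  0.06 -0.36]
```

View pics/w5.png

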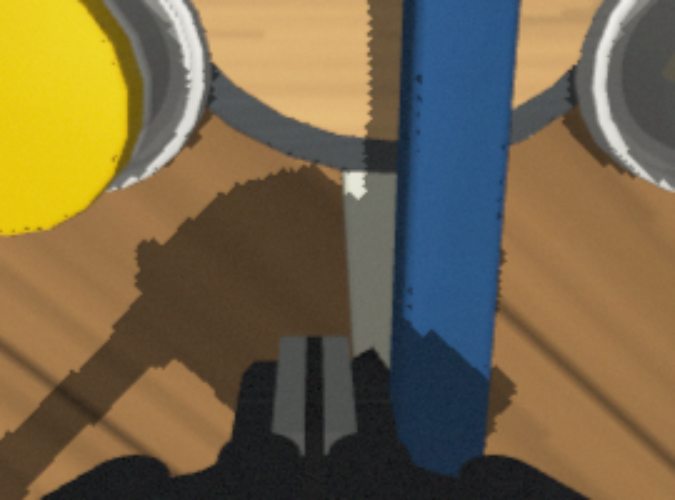

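The bar now overlaps the finger's side at crop (400,430), so the finger is below the bar's top and just short of its side. Next I start the arc.

```bash
python3 -m creep '[[0,-0.0008,0.0042,0,-0.0033],[0,-0.0016,0.0084,0,-0.0067],[0,-0.0023,0.0126,0,-0.01],[0,-0.003,0.0168,0,-0.0133],[0,-0.0035,0.0211,0,-0.0167],[0,-0.0039,0.0254,0,-0.02],[0,-0.0042,0.0297,0,-0.0233],[0,-0.0045,0.034,0,-0.0267],[0,-0.0047,0.0382,0,-0.03],[0,-0.0048,0.0425,0,-0.0333]]'; python3 -c "
from h import *
arms()"
```

```text
clock: 11.2
position: [0.5011, -0.0004, 0.092]
ee_rot: [0.0, 0.888, 0.46, -0.0]
contact_force: [-1.5, -0.5, 0.6]
width: 0.0002
gripper_force: 0.6
yellow 114 [227.3 211. ] r 0.101 ang 178.0
orange 19 [233.9 139. ] r 0.139 ang -4.8
orange 26 [189.2 193.4] r 0.137 ang 111.2
psi 54.8 tool xy from axis -0.09944997115470777 -0.024468441997197995 F [-0.79  0.13 -0.13]
```

```bash
python3 -m creep '[[0,-0.0008,0.0042,0,-0.0033],[0,-0.0016,0.0084,0,-0.0067],[0,-0.0023,0.0126,0,-0.01],[0,-0.003,0.0168,0,-0.0133],[0,-0.0035,0.0211,0,-0.0167],[0,-0.0039,0.0254,0,-0.02],[0,-0.0042,0.0297,0,-0.0233],[0,-0.0045,0.034,0,-0.0267],[0,-0.0047,0.0382,0,-0.03],[0,-0.0048,0.0425,0,-0.0333]]'; python3 -m creep '[[0,-0.0008,0.0042,0,-0.0033],[0,-0.0016,0.0084,0,-0.0067],[0,-0.0023,0.0126,0,-0.01],[0,-0.003,0.0168,0,-0.0133],[0,-0.0035,0.0211,0,-0.0167],[0,-0.0039,0.0254,0,-0.02],[0,-0.0042,0.0297,0,-0.0233],[0,-0.0045,0.034,0,-0.0267],[0,-0.0047,0.0382,0,-0.03],[0,-0.0048,0.0425,0,-0.0333]]';  python3 -c "
from h import *
arms()"
```

```text
clock: 12.25
position: [0.5173, -0.0145, 0.0921]
ee_rot: [0.0, 0.835, 0.55, -0.0]
contact_force: [-1.3, -0.3, 0.6]
width: -0.0003
gripper_force: 0.6
clock: 13.25
position: [0.5359, -0.0251, 0.0921]
ee_rot: [0.0, 0.773, 0.634, -0.0]
contact_force: [-1.7, -0.3, -0.4]
width: -0.0
gripper_force: 0.6
yellow 54 [237.8 204.6] r 0.084 ang -159.0
orange 23 [217.8 140.7] r 0.138 ang 17.6
orange 30 [198.5 207.4] r 0.134 ang 134.9
psi 78.7 tool xy from axis -0.09833076053527717 -0.023779011807377584 F [-1.02 -0.4  -0.9 ]
```

```bash
python3 -m creep '[[0,-0.0008,0.0042,0,-0.0033],[0,-0.0016,0.0084,0,-0.0067],[0,-0.0023,0.0126,0,-0.01],[0,-0.003,0.0168,0,-0.0133],[0,-0.0035,0.0211,0,-0.0167],[0,-0.0039,0.0254,0,-0.02],[0,-0.0042,0.0297,0,-0.0233],[0,-0.0045,0.034,0,-0.0267],[0,-0.0047,0.0382,0,-0.03],[0,-0.0048,0.0425,0,-0.0333]]'; python3 -m creep '[[0,-0.0008,0.0042,0,-0.0033],[0,-0.0016,0.0084,0,-0.0067],[0,-0.0023,0.0126,0,-0.01],[0,-0.003,0.0168,0,-0.0133],[0,-0.0035,0.0211,0,-0.0167],[0,-0.0039,0.0254,0,-0.02],[0,-0.0042,0.0297,0,-0.0233],[0,-0.0045,0.034,0,-0.0267],[0,-0.0047,0.0382,0,-0.03],[0,-0.0048,0.0425,0,-0.0333]]';  python3 -c "
from h import *
arms()
w=eyes.get_image('wrist')['frame'];cv2.imwrite('pics/w6.png',w[:,:,::-1])"
```

```text
clock: 14.3
position: [0.5562, -0.0317, 0.0921]
ee_rot: [0.0, 0.703, 0.711, -0.0]
contact_force: [-0.9, 0.2, 0.2]
width: -0.0002
gripper_force: 0.6
clock: 15.3
position: [0.5775, -0.0338, 0.0921]
ee_rot: [0.0, 0.625, 0.781, -0.0]
contact_force: [-0.6, -1.1, 0.1]
width: -0.0002
gripper_force: 0.6
orange 22 [202.6 147.4] r 0.141 ang 40.4
orange 25 [212.7 216.8] r 0.134 ang 158.8
psi 102.7 tool xy from axis -0.09757559554048616 -0.022898470918770075 F [-0.07 -0.5   0.04]
```

View pics/w6.png

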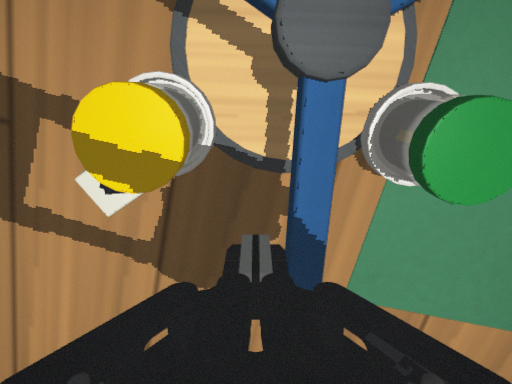

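The yellow lid at (130,137) now stands over the inner part of the tongue, whose corner shows at (108,215), about 7° short. I'll do 5.5° more, then back off and measure in the clear.

```bash
python3 -m creep '[[0,-0.0004,0.0021,0,-0.0017],[0,-0.0008,0.0042,0,-0.0033],[0,-0.0012,0.0063,0,-0.005],[0,-0.0016,0.0084,0,-0.0067],[0,-0.002,0.0105,0,-0.0083],[0,-0.0023,0.0126,0,-0.01],[0,-0.0026,0.0147,0,-0.0117],[0,-0.0029,0.0168,0,-0.0133],[0,-0.0033,0.0193,0,-0.0153],[0,-0.0033,0.0193,0,-0.0153]]'; python3 -m creep '[[0,0,-0.01,0,0],[0,0,-0.03,0,0],[0,0,-0.03,0,0],[0,0,-0.03,-0.05,0],[0,0,-0.03,-0.12,0],[0,0,-0.03,-0.2,0],[0,-0.04,-0.03,-0.26,0],[0,-0.09,-0.03,-0.26,0],[0,-0.16,-0.03,-0.26,0],[0,-0.16,-0.03,-0.26,0]]';  python3 -c "
from h import *
arms()
im=eyes.get_image('wrist');w=im['frame'];t=eyes.get_image('top')['frame'][110:260,140:330]
cv2.imwrite('pics/w7.png',np.hstack([cv2.resize(w,(440,330)),cv2.resize(t,(360,284))[:330] if 0 else cv2.copyMakeBorder(cv2.resize(t,(360,284)),0,46,0,0,0)])[:,:,::-1])
cv2.imwrite('pics/raw7.png',w[:,:,::-1])
hsv=cv2.cvtColor(w,cv2.COLOR_RGB2HSV)
for nm,lo,hi,z in(('yellow',(20,130,100),(36,255,255),.092),('green',(50,130,50),(72,255,255),.092),('orange',(6,150,120),(19,255,255),.117)):
  k,_,st,c=cv2.connectedComponentsWithStats(cv2.inRange(hsv,lo,hi))
  for i in range(1,k):
    if st[i,4]>100: print(nm,st[i],c[i].round(1),ray(im,c[i],z)[:2])
"
```

```text
clock: 16.4
position: [0.5875, -0.0332, 0.0921]
ee_rot: [0.0, 0.587, 0.81, 0.0]
contact_force: [-0.7, -0.1, 0.4]
width: -0.0002
gripper_force: 0.2
clock: 17.4
position: [0.599, -0.1178, 0.2223]
ee_rot: [0.002, 0.588, 0.809, -0.0]
contact_force: [-0.9, 0.0, 0.2]
width: -0.0006
gripper_force: 0.0
yellow 32 [243.7 202.3] r 0.086 ang -145.1
orange 19 [199.7 149.9] r 0.14 ang 45.6
orange 22 [268.4 168.5] r 0.134 ang -72.9
orange 27 [216.5 217.9] r 0.133 ang 164.4
psi 107.9 tool xy from axis -0.17901606095706799 -0.03806579318288462 F [-0.45  0.05  0.17]
yellow [ 162    0   70   54 3084] [197.9  23. ] [ 0.51422204 -0.00723404]
green [ 371    0   74   61 3773] [407.   27.7] [0.67670742 0.04170171]
orange [287 116  29  23 411] [300.8 128.3] [ 0.61853242 -0.05884723]
```

View pics/w7.png

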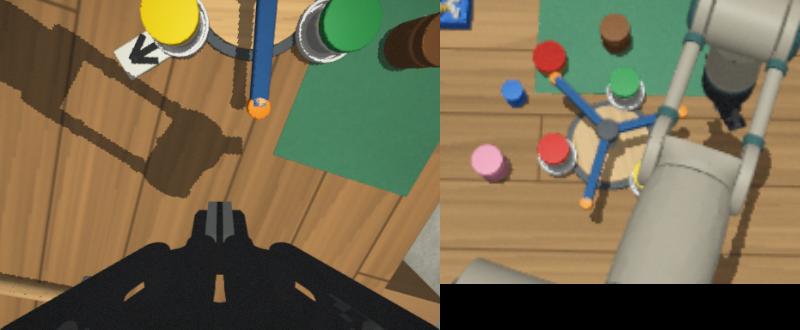

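Three orange ends give the wheel about 1–2° short of the arrow. I'll place the wrist camera over the tongue for a precise reading.

```bash
python3 -m creep '[[0,0,0,-0.08,0.02],[0,0.03,-0.03,-0.156,0.04],[0,0.06,-0.06,-0.156,0.06],[0,0.1,-0.09,-0.156,0.08],[0,0.14,-0.12,-0.156,0.1],[0,0.18,-0.15,-0.156,0.12],[0,0.221,-0.189,-0.156,0.14],[0,0.221,-0.189,-0.156,0.16],[0,0.221,-0.189,-0.156,0.172],[0,0.221,-0.189,-0.156,0.172]]'; python3 -c "
from h import *
im=eyes.get_image('wrist');w=im['frame'];print(manip.get_state()['position'],manip.get_state()['ee_rot'])
hsv=cv2.cvtColor(w,cv2.COLOR_RGB2HSV)
for nm,lo,hi,z in(('yellow',(20,130,80),(36,255,255),.092),('green',(50,130,50),(72,255,255),.092),('red',(0,170,80),(4,255,255),.092),('orange',(6,150,120),(19,255,255),.117)):
  k,_,st,c=cv2.connectedComponentsWithStats(cv2.inRange(hsv,lo,hi))
  for i in range(1,k):
    if st[i,4]>100: print(nm,st[i],c[i].round(1),ray(im,c[i],z)[:2].round(4))
cv2.imwrite('pics/w8.png',cv2.resize(w,(800,600),interpolation=cv2.INTER_CUBIC)[:,:,::-1]);cv2.imwrite('pics/raw8.png',w[:,:,::-1])
import pickle;pickle.dump(im,open('im8.pkl','wb'))
"
```

```text
clock: 18.55
position: [0.4726, -0.037, 0.3002]
ee_rot: [-0.0, 0.92, 0.393, 0.0]
contact_force: [0.1, 0.1, 0.1]
width: 0.0001
gripper_force: 0.0
[ 0.47290083 -0.03720165  0.3001512 ] [-1.68137229e-04  9.19312253e-01  3.93528839e-01  8.19519943e-05]
yellow [ 234   88   49   50 1909] [257.9 112.2] [ 0.5118 -0.0006]
orange [133  67  22  24 290] [141.6  79.7] [0.4499 0.1055]
orange [359  69  26  24 329] [374.3  81.8] [ 0.6189 -0.0592]
```

View pics/w8.png

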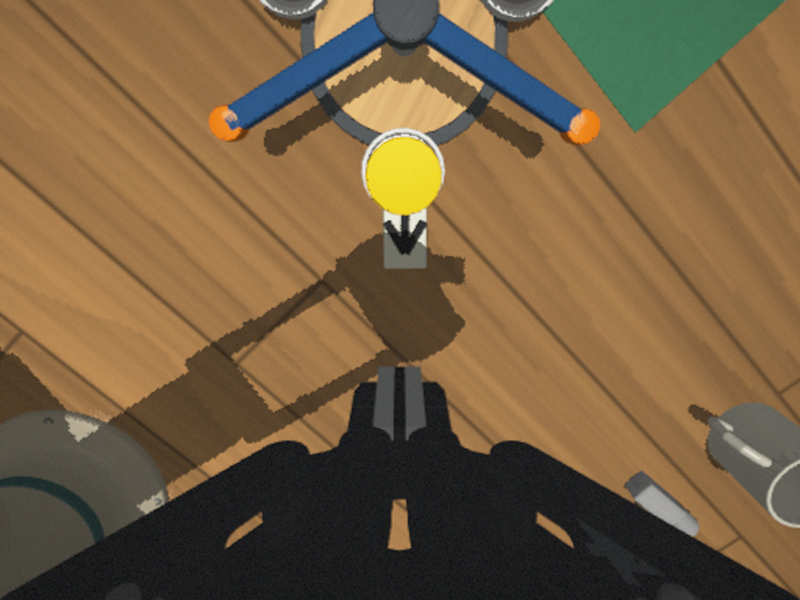

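The view is clear: yellow lid at (404,175) and tongue end corners at (384,268) and (427,268) in the 800-wide picture. The two lower arms are nearly symmetric about it. Now the exact offset.

```bash
python3 -c "
from h import *
import pickle;im=pickle.load(open('im8.pkl','rb'));w=im['frame'];hsv=cv2.cvtColor(w,cv2.COLOR_RGB2HSV)
m=((hsv[:,:,1]<50)&(hsv[:,:,2]>70)).astype(np.uint8); m[:138]=0;m[175:]=0;m[:,:235]=0;m[:,285:]=0
rows=[]
for r in range(139,172):
  c=np.flatnonzero(m[r]); rows.append((r,c.min(),c.max()) if len(c) else (r,)); 
print(rows)
R=[x for x in rows if len(x)==3 and 24<=x[2]-x[1]<=30]
E=np.array([ray(im,((a+b)/2,r),.010)[:2] for r,a,b in R])
v=np.linalg.svd(E-E.mean(0))[2][0];print('edge dir',np.degrees(np.arctan2(v[1],v[0])),'centre',E.mean(0),len(R))
O1=ray(im,(141.6,79.7),.117)[:2];O2=ray(im,(374.3,81.8),.117)[:2];d=O2-O1;y=np.degrees(np.arctan2(d[1],d[0]))-90
u=np.array([np.cos(np.radians(y)),np.sin(np.radians(y))]);A=(O1+O2)/2-.0655*u
for nm,p in(('tongue',E.mean(0)),('yellow lid',ray(im,(257.9,112.2),.092)[:2])):
  q=p-A;print(nm,np.degrees(np.arctan2(q[1],q[0])),np.hypot(*q))
print('axis',A,'wheel yellow',y,'d',np.hypot(*d))
"
```

```text
[(139, np.int64(246), np.int64(272)), (140, np.int64(245), np.int64(272)), (141, np.int64(246), np.int64(272)), (142, np.int64(246), np.int64(272)), (143, np.int64(250), np.int64(266)), (144, np.int64(246), np.int64(266)), (145, np.int64(246), np.int64(272)), (146, np.int64(246), np.int64(272)), (147, np.int64(246), np.int64(272)), (148, np.int64(246), np.int64(272)), (149, np.int64(246), np.int64(272)), (150, np.int64(246), np.int64(272)), (151, np.int64(246), np.int64(272)), (152, np.int64(246), np.int64(272)), (153, np.int64(246), np.int64(272)), (154, np.int64(246), np.int64(272)), (155, np.int64(246), np.int64(272)), (156, np.int64(246), np.int64(272)), (157, np.int64(246), np.int64(272)), (158, np.int64(246), np.int64(271)), (159, np.int64(246), np.int64(272)), (160, np.int64(246), np.int64(272)), (161, np.int64(246), np.int64(272)), (162, np.int64(246), np.int64(272)), (163, np.int64(246), np.int64(272)), (164, np.int64(246), np.int64(272)), (165, np.int64(246), np.int64(272)), (166, np.int64(246), np.int64(272)), (167, np.int64(246), np.int64(272)), (168, np.int64(246), np.int64(272)), (169, np.int64(246), np.int64(272)), (170, np.int64(246), np.int64(272)), (171, np.int64(247), np.int64(271))]
edge dir -133.40254251972908 centre [ 0.46727698 -0.05050826] 31
tongue -133.10092058767893 0.16517030299963384
yellow lid -133.99744503874396 0.09829650166164339
axis [0.58013545 0.07009105] wheel yellow -134.2423166268399 d 0.23598241803333692
```

The yellow jar stands within about 1° of the arrow (−134.1° against −133.2°). It is at rest and the robot is clear, so I'm handing in.

```bash
python3 -c "
from rig import manip
print(manip.sign_off())"
```

```text
the job is handed in; nothing more can be done
None
```

The yellow-lid jar stands at the arrow, about 1° (1.7 mm) short of dead centre by the wrist camera, and the job is handed in with the wheel at rest and the arm clear; the first push passed above the bar without touching it, so I lowered the fingers and redid it.

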